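# Lock a tube block in a mixer mill with the slip-on clamp bar

## Task

Clamp the tube block in the mixer mill: slip the loose steel bar over the stub of the clamp lever, gently, until its mouth is fully home against the collar, then with it swing the lever over its dead point until it is locked up against its stop, without leaning hard on the stop. Then draw the bar off and lay it flat back in the white tray; the lever stays locked. Only the bar may touch the mill, and the tube block and the other things on the bench are left alone.

Things in the scene. Friction and masses are not known exactly. Their poses are not given: they have to be found in the camera images.
- mill: White bench mixer mill, fixed: cabinet 250 x 305 mm, bare aluminium platform on top (205 x 275 mm, top 100 mm above the bench) with a rack cradle and a flat-lying push-type toggle clamp. Origin: under the middle of the cabinet, on the bench (the cabinet's middle is 12 mm to -y of it). y points to the lever end, -y is the way the clamp pushes, x away from the control panel, z up.
- clamp_pivot (a point): Vertical pivot axis of the clamp lever, at the height of the stub's axis (131 mm above the bench), at [0, 90, 131] mm in the mill's frame.
- lever (a joint): Clamp lever angle, rad, grows counter-clockwise from above as it closes. 0 open, starts 0 to 0.15, dead point 1.15, stop 1.22, locked above 1.205. Stiff pins: 0.75 N m; springs load it from about 0.6, peak 1.5 to 2.1 N m near 0.85 (11 to 16 N at 135 mm), then eases. Do not count on it snapping home: push till it stops solid (7 to 10 N more; over 20 N strains it). The bar's play makes it lag by 0.03 to 0.07.
- stub (a point): The lever's handle end: level round steel rod, 14 mm diameter, too short to throw by hand. Origin on the pivot axis at the rod's mid-height, x along the rod outward, z up. The rod is free from x = 35 mm (face of a 22 mm collar) to its flat, 1.5 mm chamfered end at x = 90 mm. At lever angle 0, x points 57 degrees (0.995 rad) counter-clockwise of the mill's x.
- stub_tip (a point): Middle of the stub's free end, 90 mm from the pivot axis, 131 mm above the bench.
- stub_shoulder (a point): Middle of the collar's outer face, 35 mm from the pivot axis; the bar's mouth rests here when fully home (55 mm of overlap).
- bar: Loose extension bar: plain square steel tube, 22 x 22 mm outside, bore 16.2 mm square, 200 mm long, 0.21 to 0.33 kg, lying in the tray. One end is an open mouth, the other has a black 10 mm end cap. Origin at mid-length on its underside, x along the bar to the open mouth, z up; axis 11 mm above the origin. Seated, its middle is 135 mm from the pivot.
- bar_mouth (a point): Middle of the bar's open mouth: 100 mm along the bar's x from its origin, on the tube's axis.
- tray: Open white plastic tray, fixed: 170 mm (x) x 280 mm (y) outside, rim 16 mm high, walls and floor 3 mm. Origin at the middle of its underside, on the bench; x and y along its sides. The bar belongs in it.
- tube_block: Aluminium block with 24 white-capped tubes, 127 x 85 x 48 mm, 0.75 kg, standing loose on the platform between the fixed end jaw and the moving jaw. Origin at the middle of its underside. The clamp pushes it home; leave it alone otherwise.
- jaw: The clamp's spring-backed moving jaw, a steel plate 130 mm wide with a rubber face, driven by the lever; it presses the tube block against the end jaw with about 150 N when locked. Origin at the linkage pin, 131 mm above the bench.
- bottle: Bystander: glass reagent bottle with a blue cap, 80 mm diameter, 165 mm tall; origin at the middle of its foot.
- tip_box: Bystander: pipette-tip box with a blue lid, 85 x 120 x 64 mm; origin at the middle of its underside.
- strip_rack: Bystander: yellow tube rack, 70 x 150 x 28 mm (40 mm with tubes); origin at the middle of its underside.

How it is judged:
On the way, in this order (a step that is already met when the one before it is completed fails the run):
1. the bar is fully home on the stub (mouth within 5 mm of the collar), the clamp still open (x of bar_mouth in the frame of stub below 0.04 m and y of bar_mouth in the frame of stub between -0.004 and 0.004 m and z of bar_mouth in the frame of stub between -0.004 and 0.004 m and value of joint lever below 0.6 rad), for 0.2 s.
2. the lever is thrown past the dead point up to its stop (above 1.205 rad), with the bar on the stub (value of joint lever above 1.205 rad and x of bar_mouth in the frame of stub below 0.05 m), for 0.2 s.
At the end, for the whole second after the job is handed in: The lever is locked (above 1.205 rad), the jaw presses the tube block with more than 60 N and the block stands flat (within 0.06 rad); the bar lies flat and still on the tray's floor, released, its middle inside the tray (underside within 5 mm of the floor, within 0.1 rad of level) (value of joint lever above 1.205 rad and contact force between jaw and tube_block above 60 N and x of bar in the frame of tray between -0.075 and 0.075 m and y of bar in the frame of tray between -0.13 and 0.13 m and height (world z) of bar below 0.008 m and height (world z) of bar_mouth below 0.02 m and angle between bar's own x axis and vertical above 1.47 rad and linear speed of bar below 0.02 m/s and angle between tube_block's own z axis and vertical below 0.06 rad and contact force between bar and mill below 0.5 N); the robot touches nothing.
It fails at once if the bar is pushed or levered against the clamp with more than 30 N while its mouth is more than 10 mm short of the collar (contact force between bar and mill above 30 N and x of bar_mouth in the frame of stub above 0.045 m).
It fails at once if the bar bears on the clamp with more than 100 N (leaning on the stop) (contact force between bar and mill above 100 N).
It fails at once if the robot itself touches the mill, its lever or jaw, or the robot or the bar touches the tube block (over 3 N) (contact force between any of the fingers, the arm and mill above 3 N or contact force between any of the fingers, the arm, bar and tube_block above 3 N).
It fails at once if the bar is dropped (falls free at over 0.6 m/s) (linear speed of bar above 0.6 m/s and contact force between the fingers and bar below 0.2 N).
It fails at once if a bystander is moved more than 20 mm or tipped (distance of any of bottle, tip_box, strip_rack from where it was at the start of the episode above 0.02 m or angle between bottle's own z axis and vertical above 0.3 rad).
It also fails if it takes over 67 s, if anything falls off the work surface, if the arm or the gripper's body presses on something with over 40 N, if the wrist force passes 120 N, or if a joint passes its speed limit or range.

## Robot

A 6-joint arm with a two-finger parallel gripper is mounted at the origin on the work surface. World frame = base frame: x ahead of the robot, y to its left, z up, the work surface at z = 0. Lengths are in m, angles in rad, forces in N, time in s.
With the tool pointing down it reaches from about 0.275 to 0.775 m from the base axis. Payload 14.6 kg.
Tool frame: the origin (TCP) lies midway between the tips of the shut fingers; the grasp point (between the pads) lies 19 mm behind it; x points along the fingers, z is the direction in which the jaws open and shut, and the axes are right-handed (so a half turn about x gives the same grasp; the last joint's range is limited). The gripper opens to 85 mm and grips with 20 to 120 N. Pads are 22 mm wide; open, the fingers measure 114 mm over their backs; the gripper's body (76 mm by 85 mm) begins 54 mm behind the grasp point. The pads swing forward as they close: fully open they stand 13 mm farther back than shut.
Start: joints at [1.179, 0.263, -0.048, 1.259, 0, 1.415], TCP at [0.123, 0.51, 0.231] pointing down, gripper open.
Joint ranges: [-2.65, 2.65], [-0.89, 1.7], [-1.18, 1.37], [-2.13, 2.11], [-1.35, 1.29], [-3.14, 3.14]. Speed limits (rad/s): [1.89, 1.89, 2.57, 2.79, 3.14, 3.14].

## Interface

Orientations are given as a rotation vector (axis times angle).
In Python, from rig import r gives the robot as it stands.
- The arm moves only by the tool drive_tool, never from a script. Its arguments are lists of equal length, an entry for each row: "gripper": the finger opening in mm, from 0 to 85.4; "dp": the shift along the tool's x, y, z scaled (see below), a list of three; "rot": the turn, a rotation vector about the tool's x, y, z scaled (see below), a list of three. A call has 1 to 10 rows; each row shifts and turns the commanded pose from where the row before left it, along the tool's axes as they then stand; what a row does not reach is not made up. The controller multiplies each number of a shift by 20 cm and each number of a turn by 180 degrees. A row lasts 1/12 s, in which the tool goes at most 41.7 mm and 7.16 degrees, less where a joint would pass 70% of its speed; a pose out of reach is approached as far as the arm can. A call with a number of a shift or a turn outside -1 to 1 is refused whole. A call with a gripper value outside its range is refused whole. The fingers move at their own pace and stop on an object; "squeeze" is the grip in N (left out, the last holds). Time passes only in rows, so rows that do not move let the fingers close. It gives the time, the measured TCP pose, the force and the opening at its end, in the units of the state.
- r.get_obs(): the state, without advancing time (a new reading comes with each control period).
- r.grab_frame(name): name is "scene" or "top"; returns the picture (420x560x3 uint8, blue, green, red); there is no depth.
- r.camera_model(name): a dict with "mtx" (3x3 intrinsics, pixels), "xyz" and "rotation" of the camera in the world. Camera axes: x right, y down, z forward; pixel columns grow to the right and rows downward; lengths in m; the calibration is good to about 2 mm. A picture is of the moment at which its call begins. camera_model takes no time and is no camera call.
- r.job_done(): hands the job in, once; it reports no verdict.
The state is a dict: "clock": time; "q": joint angles; "dq": joint speeds; "effort": joint torques, N m; "eef_pos": TCP position; "orientation": TCP orientation; "ft_force": force on the tool from outside, world axes, zero at the start; "torque": the same for the moment, N m; "grip_width": finger opening in m.
Only numpy, scipy, OpenCV 4.12 (cv2) and the standard library are available. Lean on these libraries where they do the work, as an engineer would, in place of code of your own. Each camera call takes 0.05 s, during which the arm holds its last target. There are 200 camera calls.

## Working session

There is one attempt and no reset: what is moved stays moved. The work goes in short steps, Python scripts to look and compute and a tool call to move; the robot and the scene stay as the last step left them, time stands still between calls to the robot, and variables do not carry over. Pictures are saved under pics/ and viewed, about 8 in all and at most 12, crops included, and the job is handed in when it is done.

Besides the shell and the picture viewer there is one more tool, called as name(argument=value, ...), one argument or row to a line, values as JSON. drive_tool: Moves the arm, as the interface text tells. Shifts and turns lie within -1 to 1; 1 stands for 20 cm of shift or 180 degrees of turn. Its arguments: {"type":"object","properties":{"gripper":{"type":"array","items":{"type":"number"}},"dp":{"type":"array","items":{"type":"array","items":{"type":"number"}}},"rot":{"type":"array","items":{"type":"array","items":{"type":"number"}}},"squeeze":{"type":"number"}},"required":["gripper","dp","rot"]}

```bash
ls; mkdir -p pics
python3 - <<'E'
from rig import r
import cv2
o=r.get_obs(); print({k:o[k] for k in('clock','eef_pos','orientation','ft_force','grip_width')})
for n in('scene','top'):
    cv2.imwrite(f'pics/{n}0.png',r.grab_frame(n)); print(n,r.camera_model(n))
E
```

```text
pics
{'clock': 0.0, 'eef_pos': array([0.12303086, 0.51009472, 0.23080819]), 'orientation': array([-1.03363134,  1.3128976 ,  1.03274706]), 'ft_force': array([0.61193273, 0.33477614, 0.37830282]), 'grip_width': 0.08568944352718962}
scene {'mtx': array([[461.90238255,   0.        , 284.48379056],
       [  0.        , 461.90238255, 210.38411977],
       [  0.        ,   0.        ,   1.        ]]), 'xyz': array([1.03769865, 0.85842583, 0.89157681]), 'rotation': array([-0.64287639, -2.5597843 ,  1.23368762])}
top {'mtx': array([[489.04600852,   0.        , 276.23129148],
       [  0.        , 489.04600852, 209.76626854],
       [  0.        ,   0.        ,   1.        ]]), 'xyz': array([ 0.22586889, -0.03838314,  1.65398681]), 'rotation': array([-2.12885963,  2.09093617, -0.23093583])}
```

View pics/top0.png

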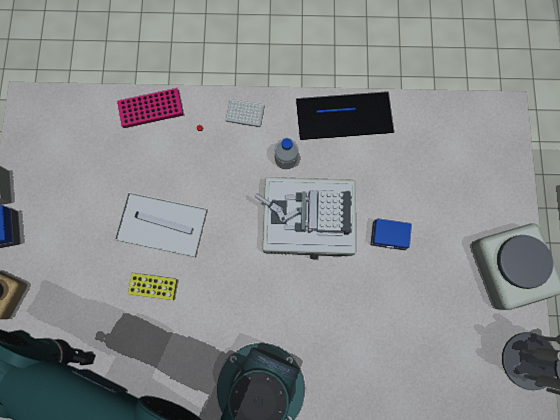

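View pics/scene0.png

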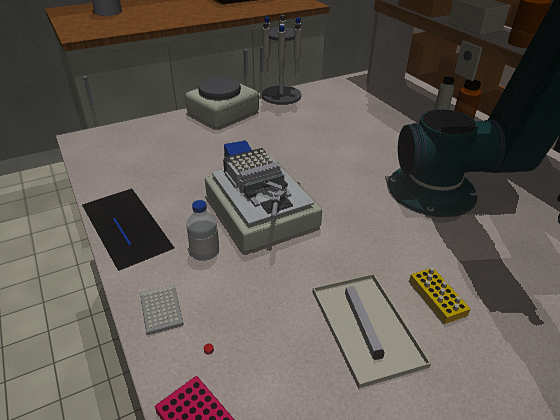

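```bash
cat > h.py <<'E'
import numpy as np, cv2
from scipy.spatial.transform import Rotation as R
from rig import r
def ray(n,u,v):
    c=r.camera_model(n); d=R.from_rotvec(c['rotation']).apply(np.linalg.solve(c['mtx'],[u,v,1.])); return np.array(c['xyz']),d
def at(n,u,v,z):
    o,d=ray(n,u,v); return o+d*(z-o[2])/d[2]
def proj(n,P):
    c=r.camera_model(n); p=R.from_rotvec(c['rotation']).inv().apply(np.atleast_2d(P)-c['xyz'])@c['mtx'].T; return p[:,:2]/p[:,2:]
E
python3 - <<'E'
import cv2,numpy as np
t=cv2.imread('pics/top0.png'); s=cv2.imread('pics/scene0.png')
a=cv2.resize(t[185:265,110:215],None,fx=3.8,fy=3.8,interpolation=cv2.INTER_CUBIC)
b=cv2.resize(t[170:265,250:365],None,fx=3.4,fy=3.4,interpolation=cv2.INTER_CUBIC)
c=cv2.resize(s[265:390,300:440],None,fx=2.8,fy=2.8,interpolation=cv2.INTER_CUBIC)
d=cv2.resize(s[140:260,190:330],None,fx=2.8,fy=2.8,interpolation=cv2.INTER_CUBIC)
C=np.zeros((600,800,3),np.uint8)
# tops: a at (0,0), b at (400,0); scenes: c bottom-left, d bottom-right
for im,x,y in((a,0,0),(b,400,0),(c,0,325),(d,400,325)):
    im=im[:min(im.shape[0],600-y if y else 325),:400]; C[y:y+im.shape[0],x:x+im.shape[1]]=im[:600-y]
cv2.imwrite('pics/crop0.png',C)
E
```

```text
(no output)
```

View pics/crop0.png

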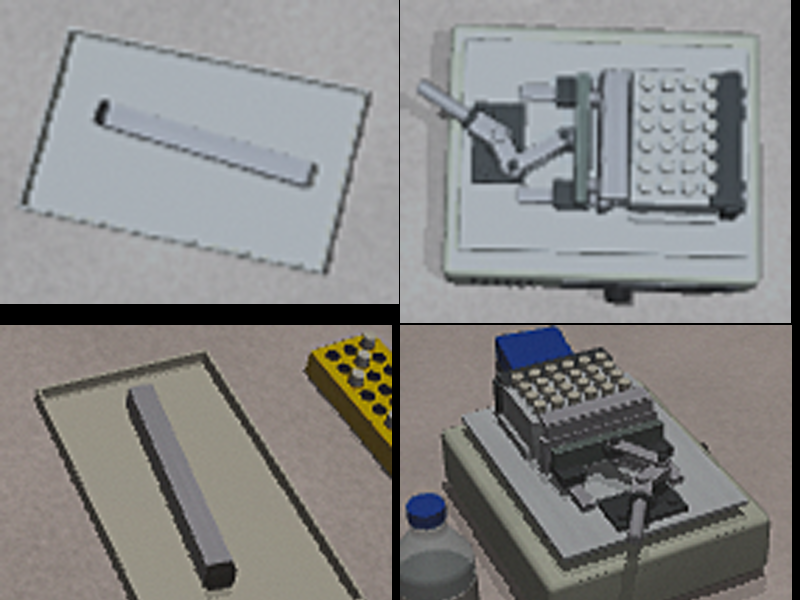

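Run:
```python
from h import *
np.set_printoptions(precision=4,suppress=True)
A=lambda X,Y:((X+.5)/3.8-.5+110,(Y+.5)/3.8-.5+185)
B=lambda X,Y:((X-400+.5)/3.4-.5+250,(Y+.5)/3.4-.5+170)
D=lambda X,Y:((X-400+.5)/2.8-.5+190,(Y-325+.5)/2.8-.5+140)
for n,p in dict(tl=(72,32),tr=(370,93),br=(326,272),bl=(25,207)).items(): print('tray',n,at('top',*A(*p),.016))
cap=at('top',*A(105,112),.025); mo=at('top',*A(310,173),.025); print('bar',cap,mo,np.linalg.norm(cap-mo),np.degrees(np.arctan2(*(mo-cap)[1::-1])))
for n,p in dict(tl=(452,27),tr=(757,28),br=(762,283),bl=(446,275)).items(): print('cab',n,at('top',*B(*p),.09))
for n,p in dict(tip=(420,83),collar=(468,115),piv=(512,165)).items(): print(n,at('top',*B(*p),.131))
o=r.get_obs(); print(R.from_rotvec(o['orientation']).as_matrix())
# automatic: bar/stub brightness samples
c=r.camera_model('scene')
for n,p in dict(tip=(632,600),coll=(638,505),piv=(648,480)).items(): print('scene',n,D(*p),at('scene',*D(*p),.131))
for z in(.5,):
  pass
```

```text
tray tl [0.6319 0.4685 0.016 ]
tray tr [0.5803 0.1957 0.016 ]
tray br [0.4179 0.2269 0.016 ]
tray bl [0.4709 0.4971 0.016 ]
bar [0.5566 0.4303 0.025 ] [0.5047 0.2442 0.025 ] 0.19314216715489635 -105.58662135592095
cab tl [ 0.6749 -0.0019  0.09  ]
cab tr [ 0.6795 -0.3     0.09  ]
cab br [ 0.4292 -0.3005  0.09  ]
cab bl [ 0.4314 -0.0017  0.09  ]
tip [0.6077 0.0261 0.131 ]
collar [ 0.5775 -0.0198  0.131 ]
piv [ 0.5304 -0.0619  0.131 ]
[[-0.0004 -0.9721  0.2346]
 [-0.0008  0.2346  0.9721]
 [-1.      0.0002 -0.0009]]
scene tip (272.5357142857143, 237.89285714285717) [0.6462 0.1013 0.131 ]
scene coll (274.67857142857144, 203.96428571428572) [ 0.5777 -0.018   0.131 ]
scene piv (278.25, 195.03571428571428) [ 0.5501 -0.0494  0.131 ]
```

```bash
cat >> h.py <<'E'
def boxpts(c,yaw,L,W,z0,z1):
    u=np.array([np.cos(yaw),np.sin(yaw),0]); v=np.array([-u[1],u[0],0]); c=np.array([c[0],c[1],0.])
    P=[c+a*L/2*u+b*W/2*v+[0,0,z] for z in(z0,z1) for a,b in((1,1),(1,-1),(-1,-1),(-1,1))]
    E=[(i,(i+1)%4) for i in range(4)]+[(4+i,4+(i+1)%4) for i in range(4)]+[(i,i+4) for i in range(4)]
    return np.array(P),E
def panel(n,img,box,s,models):
    x0,y0,w,h=box; im=cv2.resize(img[y0:y0+h,x0:x0+w],None,fx=s,fy=s,interpolation=cv2.INTER_CUBIC)
    for (P,E),col in models:
        q=((proj(n,P)-[x0,y0]+.5)*s-.5)
        for i,j in E: cv2.line(im,tuple(np.int32(np.round(q[i]*8)).tolist()),tuple(np.int32(np.round(q[j]*8)).tolist()),col,1,cv2.LINE_AA,3)
    return im
E
python3 - <<'E'
from h import *
t=cv2.imread('pics/top0.png'); s=cv2.imread('pics/scene0.png')
bar=boxpts((.5306,.337),np.radians(-105.6),.2,.022,.003,.025)
tray=boxpts((.5253,.347),np.radians(-10.7),.17,.28,.0,.016)
a=np.radians(56.9); piv=np.array([.5583,-.0495]); u=np.array([np.cos(a),np.sin(a)])
stub=boxpts(piv+u*.0625,a,.055,.014,.131,.131)
cab=boxpts((.5535,-.1515),0,.25,.305,.09,.09); plat=boxpts((.5535,-.1515),0,.205,.275,.1,.1)
m=[(bar,(0,0,255)),(tray,(0,160,0)),(stub,(255,0,255)),(cab,(255,0,0)),(plat,(0,200,255))]
ps=[panel('top',t,(112,188,100,74),4,m),panel('top',t,(246,172,100,74),4,m),panel('scene',s,(300,268,133,100),3,m),panel('scene',s,(200,155,133,100),3,m)]
C=np.zeros((600,800,3),np.uint8)
for im,(x,y) in zip(ps,((0,0),(400,0),(0,298),(400,298))): C[y:y+im.shape[0],x:x+im.shape[1]]=im
cv2.imwrite('pics/ov.png',C)
E
```

```text
(no output)
```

View pics/ov.png

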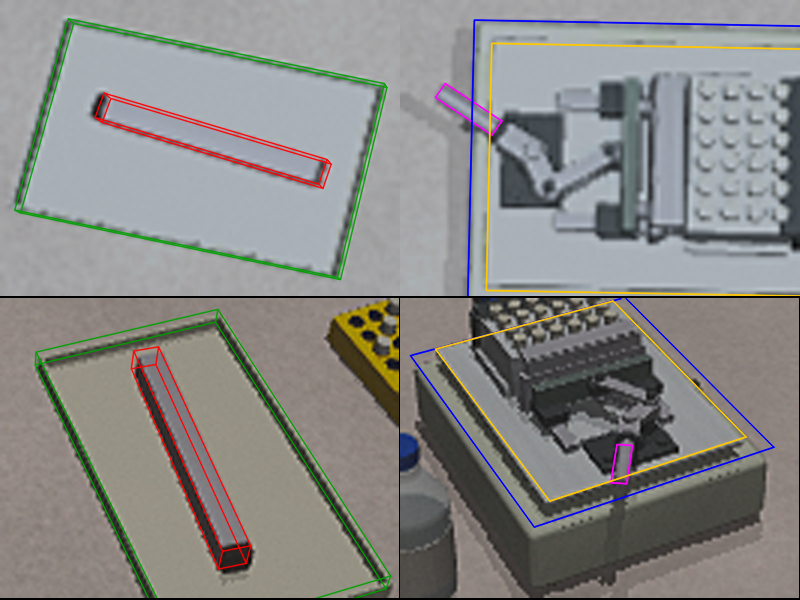

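drive_tool(
  gripper=[85,85,85,85,85,85,85,85,85,85],
  dp=[
    [0.03,-0.1,-0.01],
    [0.03,-0.16,-0.02],
    [0.03,-0.16,-0.02],
    [0.03,-0.16,-0.02],
    [0.03,-0.16,-0.02],
    [0.03,-0.16,-0.02],
    [0.03,-0.16,-0.02],
    [0.03,-0.16,-0.02],
    [0.03,-0.16,-0.03],
    [0.03,-0.16,-0.03],
  ],
  rot=[
    [0,0,0],
    [0,0,0],
    [0,0,0],
    [0,0,0],
    [0,0,0],
    [0,0,0],
    [0,0,0],
    [0,0,0],
    [0,0,0],
    [0,0,0],
  ],
  squeeze=60,
)

```text
clock: 0.93
eef_pos: [0.414, 0.3963, 0.1707]
orientation: [-1.033, 1.312, 1.033]
ft_force: [0.1, 1.5, -0.3]
grip_width: 0.0851
```

drive_tool(
  gripper=[85,85,85,85,85,85,85,85,85,85],
  dp=[
    [0,-0.16,-0.035],
    [0,-0.16,-0.035],
    [0,-0.16,-0.035],
    [0,-0.1,-0.035],
    [0,0,0],
    [0,0,0],
    [0,0,0],
    [0,0,0],
    [0,0,0],
    [0,0,0],
  ],
  rot=[
    [0,0,0],
    [0,0,0],
    [0,0,0],
    [0,0,0],
    [-0.038,0,0],
    [-0.038,0,0],
    [-0.038,0,0],
    [-0.038,0,0],
    [-0.038,0,0],
    [-0.038,0,0],
  ],
)

```text
clock: 1.77
eef_pos: [0.5188, 0.3427, 0.1709]
orientation: [-1.557, 0.94, 1.558]
ft_force: [0.8, -0.2, -0.6]
grip_width: 0.085
```

drive_tool(
  gripper=[85,85,85,85,85,85,85,85],
  dp=[
    [0,0,0],
    [0,0,0],
    [0,0,0],
    [0,0,0],
    [0,0,0],
    [0,0,0],
    [0,0,0],
    [0,0,0],
  ],
  rot=[
    [-0.037,0,0],
    [-0.037,0,0],
    [-0.037,0,0],
    [-0.037,0,0],
    [-0.037,0,0],
    [-0.037,0,0],
    [-0.037,0,0],
    [0,0,0],
  ],
)

```text
clock: 2.43
eef_pos: [0.5187, 0.3428, 0.1709]
orientation: [-2.076, 0.285, 2.077]
ft_force: [-0.8, -0.3, 0.2]
grip_width: 0.085
```

```bash
cat >> h.py <<'E'
def togo(p,yaw):
    "delta to TCP p with tool y (bar x) at yaw deg: dp, rot in command units"
    o=r.get_obs(); T=R.from_rotvec(o['orientation']); M=T.as_matrix(); a=np.radians(yaw)
    y=np.array([np.cos(a),np.sin(a),0]); x=np.array([0,0,-1.]); G=R.from_matrix(np.c_[x,y,np.cross(x,y)])
    print('t',round(o['clock'],2),'pos',np.round(o['eef_pos'],4),'yaw',round(np.degrees(np.arctan2(M[1,1],M[0,1])),2),'tilt',np.round(M[:2,0],4),np.round(M[2,1],4),'F',np.round(o['ft_force'],1),'w',round(o['grip_width'],4))
    print(' dp',np.round(M.T@(np.array(p)-o['eef_pos'])/.2,4),'rot',np.round((T.inv()*G).as_rotvec()/np.pi,4),'q6',round(o['q'][5],2))
E
python3 - <<'E'
from h import *
togo((.5317,.341,.005),-105.6)
E
```

```text
t 2.43 pos [0.5187 0.3428 0.1709] yaw -105.58 tilt [-0.0006 -0.0003] 0.0005 F [-0.8 -0.3  0.2] w 0.085
 dp [ 0.8297 -0.0093 -0.0652] rot [ 0.0001  0.0002 -0.0001] q6 -0.85
```

drive_tool(
  gripper=[70,60,60,60,60,60,60,60,60,60],
  dp=[
    [0.1,-0.009,-0.033],
    [0.1,0,-0.032],
    [0.1,0,0],
    [0.1,0,0],
    [0.1,0,0],
    [0.1,0,0],
    [0.1,0,0],
    [0.07,0,0],
    [0.04,0,0],
    [0.01,0,0],
  ],
  rot=[
    [0,0,0],
    [0,0,0],
    [0,0,0],
    [0,0,0],
    [0,0,0],
    [0,0,0],
    [0,0,0],
    [0,0,0],
    [0,0,0],
    [0,0,0],
  ],
)

```text
clock: 3.27
eef_pos: [0.5312, 0.3406, 0.0059]
orientation: [-2.07, 0.294, 2.074]
ft_force: [-0.1, -0.9, -0.2]
grip_width: 0.0599
```

drive_tool(
  gripper=[40,30,20,15,15,15,15,15,15,15],
  dp=[
    [0,0,0],
    [0,0,0],
    [0,0,0],
    [0,0,0],
    [0,0,0],
    [0,0,0],
    [0,0,0],
    [0,0,0],
    [0,0,0],
    [0,0,0],
  ],
  rot=[
    [0,0,0],
    [0,0,0],
    [0,0,0],
    [0,0,0],
    [0,0,0],
    [0,0,0],
    [0,0,0],
    [0,0,0],
    [0,0,0],
    [0,0,0],
  ],
  squeeze=60,
)

```text
clock: 4.1
eef_pos: [0.5324, 0.3413, 0.0085]
orientation: [-2.074, 0.289, 2.071]
ft_force: [-1.3, -0.3, 7.3]
grip_width: 0.0207
```

drive_tool(
  gripper=[15,15,15,15,15,15,15,15,15],
  dp=[
    [-0.02,0,0],
    [-0.05,0,0],
    [-0.09,0,0],
    [-0.09,0,0],
    [-0.09,0,0],
    [-0.09,0,0],
    [-0.09,0,0],
    [-0.07,0,0],
    [0,0,0],
  ],
  rot=[
    [0,0,0],
    [0,0,0],
    [0,0,0],
    [0,0,0],
    [0,0,0],
    [0,0,0],
    [0,0,0],
    [0,0,0],
    [0,0,0],
  ],
  squeeze=100,
)

```text
clock: 4.85
eef_pos: [0.5331, 0.3416, 0.1288]
orientation: [-2.076, 0.287, 2.068]
ft_force: [0.8, 0.3, -1.9]
grip_width: 0.0194
```

Run:
```python
from h import *
togo((.6703,.1222,.1255),-123.1)
```

```text
t 4.85 pos [0.5331 0.3416 0.1288] yaw -105.91 tilt [0.0042 0.0019] -0.003 F [ 0.8  0.3 -1.9] w 0.0194
 dp [ 0.0175  0.8667 -0.9606] rot [ 0.0955 -0.001   0.0011] q6 -0.85
```

drive_tool(
  gripper=[15,15,15,15,15,15,15,15,15,15],
  dp=[
    [0,0.05,-0.06],
    [0,0.1,-0.11],
    [0,0.1,-0.11],
    [0,0.1,-0.11],
    [0,0.1,-0.11],
    [0,0.1,-0.11],
    [0,0.1,-0.11],
    [0,0.1,-0.11],
    [0,0.08,-0.08],
    [0,0.04,-0.05],
  ],
  rot=[
    [0,0,0],
    [0,0,0],
    [0,0,0],
    [0,0,0],
    [0,0,0],
    [0,0,0],
    [0,0,0],
    [0,0,0],
    [0,0,0],
    [0,0,0],
  ],
)

```text
clock: 5.68
eef_pos: [0.6696, 0.1178, 0.1241]
orientation: [-2.071, 0.293, 2.073]
ft_force: [0.6, -1.0, -2.6]
grip_width: 0.0196
```

drive_tool(
  gripper=[15,15,15,15,15,15],
  dp=[
    [0,0,0],
    [0,0,0],
    [0,0,0],
    [0,0,0],
    [0,0,0],
    [0,0,0],
  ],
  rot=[
    [0.02,0,0],
    [0.025,0,0],
    [0.025,0,0],
    [0.025,0,0],
    [0,0,0],
    [0,0,0],
  ],
)

```text
clock: 6.18
eef_pos: [0.6686, 0.121, 0.1247]
orientation: [-1.895, 0.559, 1.897]
ft_force: [0.1, 0.0, -3.1]
grip_width: 0.0199
```

Run:
```python
from h import *
togo((.6703,.1222,.1255),-123.1)
t=r.grab_frame('top'); s=r.grab_frame('scene'); cv2.imwrite('pics/top1.png',t); cv2.imwrite('pics/scene1.png',s)
o=r.get_obs(); M=R.from_rotvec(o['orientation']).as_matrix(); yaw=np.arctan2(M[1,1],M[0,1]); p=o['eef_pos']
bar=boxpts(p,yaw,.2,.022,p[2]-.0055,p[2]+.0165)
a=np.radians(56.9); piv=np.array([.5583,-.0495]); u=np.array([np.cos(a),np.sin(a)])
stub=boxpts(piv+u*.0625,a,.055,.014,.131,.131)
m=[(bar,(0,0,255)),(stub,(255,0,255))]
w=[]
for n,im in(('top',t),('scene',s)):
    c=proj(n,[[.64,.07,.131]])[0]; b=(int(c[0])-30,int(c[1])-24,61,48)
    w.append(np.hstack([panel(n,im,b,6,[]),panel(n,im,b,6,m)]))
cv2.imwrite('pics/ov1.png',np.vstack(w))
```

```text
t 6.18 pos [0.6686 0.121  0.1247] yaw -122.86 tilt [-0.0009 -0.0001] 0.0005 F [ 0.1  0.  -3.1] w 0.0199
 dp [-0.0038 -0.0097 -0.0041] rot [ 0.0013  0.0002 -0.0002] q6 -0.94
```

View pics/ov1.png

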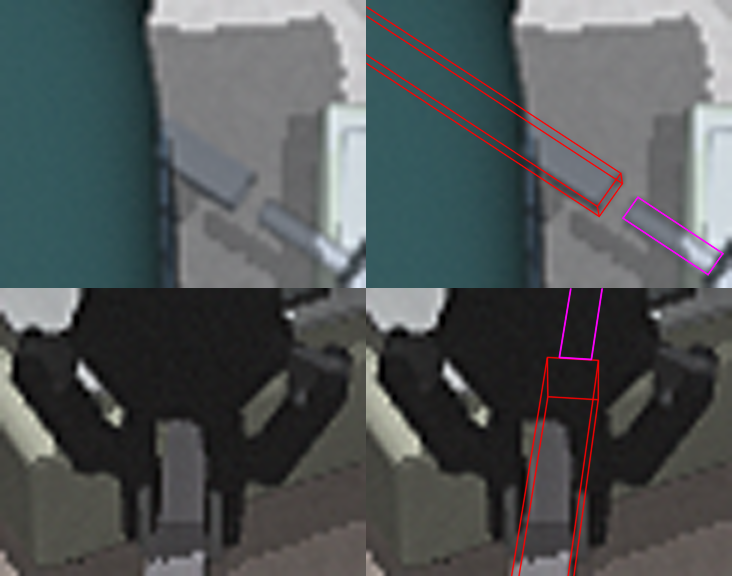

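Run:
```python
from h import *
t=cv2.imread('pics/top1.png'); s=cv2.imread('pics/scene1.png')
o=r.get_obs(); M=R.from_rotvec(o['orientation']).as_matrix(); yaw=np.arctan2(M[1,1],M[0,1]); p=o['eef_pos']
bar=boxpts(p,yaw,.2,.022,p[2]-.0055,p[2]+.0165)
a=np.radians(56.9); piv=np.array([.5583,-.0495]); u=np.array([np.cos(a),np.sin(a)])
stub=boxpts(piv+u*.0625,a,.055,.014,.131,.131)
m=[(bar,(0,0,255)),(stub,(255,0,255))]
b=(195,150,133,150)
cv2.imwrite('pics/ov2.png',np.hstack([panel('scene',s,b,3,[]),panel('scene',s,b,3,m)]))
```

```text
(no output)
```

View pics/ov2.png

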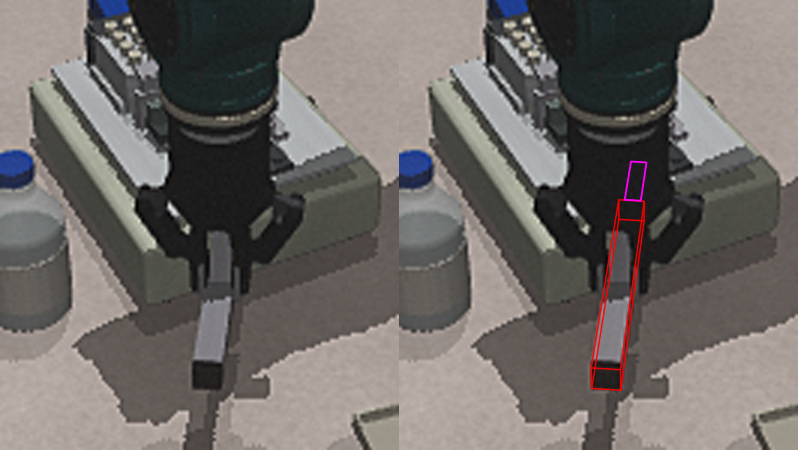

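```bash
cat >> h.py <<'E'
from scipy.ndimage import map_coordinates
def lat(n,img,c,u,s0,s1,z,name):
    "lateral profile in world (mm to the left of u) averaged along the line c+s*u at height z; prints edges"
    g=cv2.cvtColor(img,cv2.COLOR_BGR2GRAY).astype(float); v=np.array([-u[1],u[0]]); L=np.arange(-.022,.0221,.0005)
    pr=[]
    for l in L:
        P=np.array([[*(np.array(c)[:2]+s*u+l*v),z] for s in np.linspace(s0,s1,25)]); q=proj(n,P)
        pr.append(map_coordinates(g,[q[:,1],q[:,0]],order=1).mean())
    print(name,'z',z,np.round(pr[::4]).astype(int))
    d=np.gradient(np.array(pr)); k=[i for i in range(2,len(d)-2) if abs(d[i])==max(abs(d[i-2:i+3])) and abs(d[i])>1]
    print('   edges mm',[(round(L[i]*1e3,1),round(d[i],1)) for i in k])
E
python3 - <<'E'
from h import *
t=cv2.imread('pics/top1.png')
o=r.get_obs(); M=R.from_rotvec(o['orientation']).as_matrix(); p=o['eef_pos']; y=M[:2,1]; y/=np.linalg.norm(y)
for z in(p[2]+.0165,p[2]-.0055): lat('top',t,p[:2],y,.072,.094,z,'bar')
a=np.radians(56.9); piv=np.array([.5583,-.0495]); u=np.array([np.cos(a),np.sin(a)])
lat('top',t,piv,-u,-.086,-.06,.131,'stub'); lat('top',cv2.imread('pics/top0.png'),piv,-u,-.086,-.04,.131,'stub0')
v=np.array([-u[1],u[0]]); print('tcp lateral of stub line, mm (left of -u)', -1e3*np.dot(p[:2]-piv,v), 'r',np.dot(p[:2]-piv,u))
lat('scene',cv2.imread('pics/scene0.png'),piv,-u,-.086,-.04,.131,'stub0 scene')
E
```

```text
bar z 0.14146430222008124 [105 111 114 105  86  79  96 114 120 118 118 118 118 117 116 116 119 122
 125 126 125 125 125]
   edges mm [(np.float64(-20.5), np.float64(1.4)), (np.float64(-15.0), np.float64(-5.0)), (np.float64(-10.0), np.float64(5.5))]
bar z 0.11946430222008124 [109 108 108 112 115 107  88  80  94 113 119 118 117 117 117 116 115 115
 118 122 125 126 125]
   edges mm [(np.float64(-16.0), np.float64(1.4)), (np.float64(-10.5), np.float64(-5.0)), (np.float64(-6.0), np.float64(5.1)), (np.float64(15.5), np.float64(1.0))]
stub z 0.131 [104 104 107 112 118 115 104  97 103 115 120 121 114 103  97 100 104 106
 107 110 115 119 125]
   edges mm [(np.float64(-16.0), np.float64(1.7)), (np.float64(-10.5), np.float64(-2.9)), (np.float64(-5.5), np.float64(3.0)), (np.float64(3.0), np.float64(-2.7)), (np.float64(8.0), np.float64(1.4)), (np.float64(17.5), np.float64(1.2)), (np.float64(20.5), np.float64(1.3))]
stub0 z 0.131 [146 146 145 141 139 133 117 110 125 148 163 162 146 132 133 147 154 155
 155 157 160 161 161]
   edges mm [(np.float64(-10.5), np.float64(-4.3)), (np.float64(-5.5), np.float64(6.0)), (np.float64(2.0), np.float64(-4.6)), (np.float64(7.5), np.float64(3.7))]
tcp lateral of stub line, mm (left of -u) -0.6850329799913542 r 0.20318757087892553
stub0 scene z 0.131 [ 79  83  80  78  66  55  52  72 105 115 120 121 109  79  55  60  66  62
  62  65  76  81  87]
   edges mm [(np.float64(-13.5), np.float64(-3.8)), (np.float64(-7.5), np.float64(9.4)), (np.float64(4.0), np.float64(-9.7)), (np.float64(8.5), np.float64(2.1)), (np.float64(11.5), np.float64(-1.2)), (np.float64(16.5), np.float64(3.0)), (np.float64(20.0), np.float64(2.1))]
```

Run:
```python
from h import *
t=cv2.imread('pics/top0.png');s=cv2.imread('pics/scene0.png');t1=cv2.imread('pics/top1.png')
a=np.radians(56.9); piv=np.array([.5583,-.0495]); u=np.array([np.cos(a),np.sin(a)])
for i in((-.088,-.07),(-.056,-.04)):
  lat('top',t,piv,-u,*i,.131,'t0'); lat('scene',s,piv,-u,*i,.131,'s0')
lat('top',t1,piv,-u,-.088,-.07,.131,'t1')
# along-axis: tip position
for n,im in(('top',t),('scene',s)):
  g=cv2.cvtColor(im,cv2.COLOR_BGR2GRAY).astype(float); v=np.array([-u[1],u[0]])
  S=np.arange(.03,.11,.002); P=[[*(piv+x*u+.0015*v),.131] for x in S]; q=proj(n,P); print(n,list(zip(np.round(S*1e3).astype(int).tolist(),map_coordinates(g,[q[:,1],q[:,0]],order=1).astype(int).tolist())))
```

```text
t0 z 0.131 [146 147 150 158 164 158 136 117 125 148 163 161 143 128 126 139 148 146
 143 141 141 139 139]
   edges mm [(np.float64(-16.0), np.float64(2.0)), (np.float64(-10.0), np.float64(-6.3)), (np.float64(-5.0), np.float64(5.8)), (np.float64(1.5), np.float64(-4.9)), (np.float64(7.5), np.float64(3.7))]
s0 z 0.131 [ 71  79  82  90  86  85  80  77 101 104 108 108  96  80  91 102 103  90
  90  96 125 137 146]
   edges mm [(np.float64(-21.0), np.float64(1.9)), (np.float64(-16.5), np.float64(2.5)), (np.float64(-14.0), np.float64(-1.8)), (np.float64(-10.0), np.float64(-3.1)), (np.float64(-7.0), np.float64(6.5)), (np.float64(-3.0), np.float64(1.3)), (np.float64(1.5), np.float64(-3.2)), (np.float64(3.5), np.float64(-4.6)), (np.float64(6.0), np.float64(5.9)), (np.float64(11.0), np.float64(-3.6)), (np.float64(13.5), np.float64(1.7)), (np.float64(17.0), np.float64(7.4)), (np.float64(20.5), np.float64(3.1))]
t0 z 0.131 [144 143 139 128 119 111  96  99 124 148 163 162 148 139 146 162 168 167
 169 173 176 176 176]
   edges mm [(np.float64(-16.0), np.float64(-3.0)), (np.float64(-11.0), np.float64
[... 994 characters left out ...]
4), (64, 167), (66, 162), (68, 167), (70, 165), (72, 162), (74, 163), (76, 165), (78, 163), (80, 168), (82, 165), (84, 163), (86, 163), (88, 159), (90, 149), (92, 154), (94, 161), (96, 164), (98, 163), (100, 162), (102, 163), (104, 164), (106, 164), (108, 163)]
scene [(30, 132), (32, 132), (34, 129), (36, 125), (38, 123), (40, 124), (42, 124), (44, 124), (46, 124), (48, 126), (50, 128), (52, 128), (54, 126), (56, 126), (58, 126), (60, 126), (62, 125), (64, 124), (66, 125), (68, 125), (70, 124), (72, 123), (74, 125), (76, 126), (78, 123), (80, 120), (82, 106), (84, 89), (86, 75), (88, 60), (90, 55), (92, 57), (94, 58), (96, 59), (98, 61), (100, 65), (102, 66), (104, 65), (106, 64), (108, 63)]
```

drive_tool(
  gripper=[15,15,15,15,15,15,15],
  dp=[
    [-0.004,0,0.007],
    [0,0,0],
    [0,0.015,0],
    [0,0.015,0],
    [0,0.015,0],
    [0,0.015,0],
    [0,0,0],
  ],
  rot=[
    [0,0,0],
    [0,0,0],
    [0,0,0],
    [0,0,0],
    [0,0,0],
    [0,0,0],
    [0,0,0],
  ],
)

```text
clock: 6.87
eef_pos: [0.6608, 0.1112, 0.1262]
orientation: [-1.894, 0.562, 1.894]
ft_force: [0.4, 0.1, -2.4]
grip_width: 0.02
```

```bash
cat >> h.py <<'E'
PIV=np.array([.5583,-.0495])
def rel(yaw=-123.1):
    o=r.get_obs(); a=np.radians(yaw+180); u=np.array([np.cos(a),np.sin(a)]); v=np.array([-u[1],u[0]]); d=o['eef_pos'][:2]-PIV
    print('r %.1f  lat(left of bar) %.1f mm  z %.1f'%(d@u*1e3,-d@v*1e3,o['eef_pos'][2]*1e3),'F along u %.1f, left %.1f, z %.1f'%(o['ft_force'][:2]@u,-o['ft_force'][:2]@v,o['ft_force'][2]),'M',np.round(o['torque'],2)); togo((*(PIV+.135*u),.1255),yaw)
E
python3 - <<'E'
from h import *
rel()
E
```

```text
r 190.6  lat(left of bar) -1.8 mm  z 126.2 F along u 0.4, left 0.3, z -2.4 M [0.01 0.01 0.02]
t 6.87 pos [0.6608 0.1112 0.1262] yaw -123.03 tilt [-0.0001 -0.0001] 0.0002 F [ 0.4  0.1 -2.4] w 0.02
 dp [ 0.0034  0.2779 -0.0089] rot [ 0.0004  0.     -0.    ] q6 -0.95
```

drive_tool(
  gripper=[15,15,15,15,15],
  dp=[
    [0.003,0.01,0],
    [0,0.01,0],
    [0,0.01,0],
    [0,0.01,0],
    [0,0,0],
  ],
  rot=[
    [0,0,0],
    [0,0,0],
    [0,0,0],
    [0,0,0],
    [0,0,0],
  ],
)

```text
clock: 7.28
eef_pos: [0.6566, 0.1047, 0.1255]
orientation: [-1.894, 0.562, 1.894]
ft_force: [0.5, -0.4, -2.4]
grip_width: 0.0192
```

Run:
```python
from h import *
rel()
```

```text
r 182.9  lat(left of bar) -1.9 mm  z 125.5 F along u -0.1, left 0.7, z -2.4 M [-0.    0.05 -0.01]
t 7.28 pos [0.6566 0.1047 0.1255] yaw -123.02 tilt [-0.0001 -0.0001] 0.0001 F [ 0.5 -0.4 -2.4] w 0.0192
 dp [ 1.000e-04  2.395e-01 -8.900e-03] rot [ 0.0004  0.     -0.    ] q6 -0.96
```

drive_tool(
  gripper=[15,15,15,15,15],
  dp=[
    [0,0.01,0],
    [0,0.01,0],
    [0,0.01,0],
    [0,0.01,0],
    [0,0,0],
  ],
  rot=[
    [0,0,0],
    [0,0,0],
    [0,0,0],
    [0,0,0],
    [0,0,0],
  ],
)

```text
clock: 7.7
eef_pos: [0.6523, 0.098, 0.1255]
orientation: [-1.894, 0.562, 1.894]
ft_force: [0.1, -0.5, -1.3]
grip_width: 0.0196
```

Run:
```python
from h import *
rel()
```

```text
r 174.9  lat(left of bar) -1.8 mm  z 125.5 F along u -0.3, left 0.4, z -1.3 M [0.01 0.03 0.04]
t 7.7 pos [0.6523 0.098  0.1255] yaw -123.02 tilt [-0.0001 -0.    ] 0.0001 F [ 0.1 -0.5 -1.3] w 0.0196
 dp [ 1.000e-04  1.994e-01 -8.900e-03] rot [ 0.0004  0.     -0.    ] q6 -0.97
```

drive_tool(
  gripper=[15,15,15,15,15,15,15,15],
  dp=[
    [0,0.01,0],
    [0,0.01,0],
    [0,0.01,0],
    [0,0.01,0],
    [0,0.01,0],
    [0,0.01,0],
    [0,0.01,0],
    [0,0,0],
  ],
  rot=[
    [0,0,0],
    [0,0,0],
    [0,0,0],
    [0,0,0],
    [0,0,0],
    [0,0,0],
    [0,0,0],
    [0,0,0],
  ],
)

```text
clock: 8.37
eef_pos: [0.6446, 0.0862, 0.1255]
orientation: [-1.894, 0.562, 1.894]
ft_force: [-0.0, 0.8, -1.9]
grip_width: 0.0193
```

Run:
```python
from h import *
rel()
t=r.grab_frame('top'); s=r.grab_frame('scene'); cv2.imwrite('pics/top2.png',t); cv2.imwrite('pics/scene2.png',s)
cv2.imwrite('pics/v2.png',np.hstack([panel('top',t,(235,170,90,75),4.4,[]),panel('scene',s,(215,150,90,75),4.4,[])]))
```

```text
r 160.8  lat(left of bar) -1.8 mm  z 125.5 F along u 0.6, left -0.4, z -1.9 M [-0.01 -0.01 -0.01]
t 8.37 pos [0.6446 0.0862 0.1255] yaw -123.02 tilt [-0.0001 -0.0001] 0.0001 F [-0.   0.8 -1.9] w 0.0193
 dp [ 1.000e-04  1.292e-01 -9.000e-03] rot [ 0.0004  0.     -0.    ] q6 -0.99
```

View pics/v2.png

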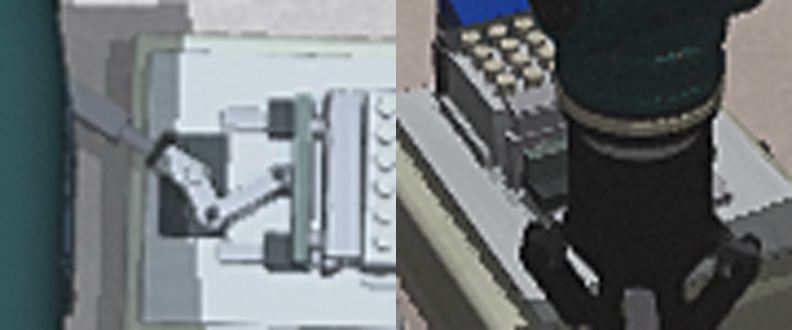

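The top view shows the bar threaded on the stub with its mouth at about crop (122,130). The collar is near (155,155), so roughly 25 mm remain.

drive_tool(
  gripper=[15,15,15,15,15,15,15,15,15,15],
  dp=[
    [0,0.012,0],
    [0,0.012,0],
    [0,0.012,0],
    [0,0.012,0],
    [0,0.012,0],
    [0,0.012,0],
    [0,0.012,0],
    [0,0.01,0],
    [0,0.005,0],
    [0,0,0],
  ],
  rot=[
    [0,0,0],
    [0,0,0],
    [0,0,0],
    [0,0,0],
    [0,0,0],
    [0,0,0],
    [0,0,0],
    [0,0,0],
    [0,0,0],
    [0,0,0],
  ],
)

```text
clock: 9.3
eef_pos: [0.6339, 0.0698, 0.1255]
orientation: [-1.894, 0.561, 1.894]
ft_force: [-0.7, 0.4, -4.0]
grip_width: 0.0197
```

Run:
```python
from h import *
rel()
```

```text
r 141.2  lat(left of bar) -1.8 mm  z 125.5 F along u -0.0, left -0.8, z -4.0 M [-0.03 -0.    0.03]
t 9.3 pos [0.6339 0.0698 0.1255] yaw -123.02 tilt [ 0. -0.] -0.0 F [-0.7  0.4 -4. ] w 0.0197
 dp [ 0.0002  0.0311 -0.0089] rot [ 0.0004 -0.      0.    ] q6 -1.01
```

drive_tool(
  gripper=[15,15,15,15,15],
  dp=[
    [0,0.007,0],
    [0,0.007,0],
    [0,0.007,0],
    [0,0.007,0],
    [0,0,0],
  ],
  rot=[
    [0,0,0],
    [0,0,0],
    [0,0,0],
    [0,0,0],
    [0,0,0],
  ],
)

```text
clock: 9.72
eef_pos: [0.6308, 0.0651, 0.1255]
orientation: [-1.894, 0.561, 1.894]
ft_force: [0.7, -0.4, -2.7]
grip_width: 0.0197
```

Run:
```python
from h import *
rel()
```

```text
r 135.6  lat(left of bar) -1.8 mm  z 125.5 F along u 0.0, left 0.8, z -2.7 M [ 0.03 -0.02 -0.04]
t 9.72 pos [0.6308 0.0651 0.1255] yaw -123.02 tilt [-0.0001 -0.    ] 0.0 F [ 0.7 -0.4 -2.7] w 0.0197
 dp [-0.      0.003  -0.0091] rot [ 0.0005  0.     -0.    ] q6 -1.02
```

drive_tool(
  gripper=[15,15,15,15],
  dp=[
    [0,0.005,0],
    [0,0.005,0],
    [0,0.005,0],
    [0,0,0],
  ],
  rot=[
    [0,0,0],
    [0,0,0],
    [0,0,0],
    [0,0,0],
  ],
)

```text
clock: 10.05
eef_pos: [0.6299, 0.0636, 0.1258]
orientation: [-1.895, 0.558, 1.893]
ft_force: [3.7, 6.9, -2.3]
grip_width: 0.0197
```

Run:
```python
from h import *
rel()
```

```text
r 133.9  lat(left of bar) -1.8 mm  z 125.8 F along u 7.8, left -0.6, z -2.3 M [ 1.4  -0.73 -0.05]
t 10.05 pos [0.6299 0.0636 0.1258] yaw -122.98 tilt [0.0016 0.0022] -0.0027 F [ 3.7  6.9 -2.3] w 0.0197
 dp [ 0.0014 -0.0054 -0.0089] rot [ 0.0007 -0.      0.0009] q6 -1.02
```

Run:
```python
from h import *
t=r.grab_frame('top'); cv2.imwrite('pics/top3.png',t)
a=np.radians(57.); u=np.array([np.cos(a),np.sin(a)]); v=np.array([-u[1],u[0]])
P=PIV+.0015*v
cr=boxpts(P+u*.035,a,.0001,.022,.131,.131)
cv2.imwrite('pics/v3.png',np.hstack([panel('top',t,(250,180,60,50),6.5,[]),panel('top',t,(250,180,60,50),6.5,[(cr,(0,0,255))])]))
```

```text
(no output)
```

View pics/v3.png

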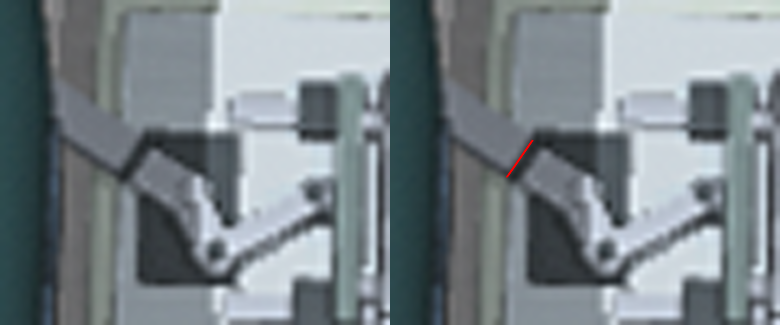

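Bar mouth sits on the projected collar line and an 8 N axial reaction is felt at r = 134 mm, so it is home. Now I swing about the pivot.

drive_tool(
  gripper=[15,15,15,15,15,15,15,15,15],
  dp=[
    [0,-0.004,0.012],
    [0,0.0004,0.0236],
    [0,0.0004,0.0236],
    [0,0.0004,0.0236],
    [0,0.0004,0.0236],
    [0,0.0004,0.0236],
    [0,0.0004,0.0236],
    [0,0.0004,0.0236],
    [0,0,0],
  ],
  rot=[
    [-0.0056,0,0],
    [-0.0111,0,0],
    [-0.0111,0,0],
    [-0.0111,0,0],
    [-0.0111,0,0],
    [-0.0111,0,0],
    [-0.0111,0,0],
    [-0.0111,0,0],
    [0,0,0],
  ],
  squeeze=110,
)

```text
clock: 10.85
eef_pos: [0.5984, 0.0789, 0.1258]
orientation: [-2.056, 0.322, 2.051]
ft_force: [5.7, 1.0, -4.5]
grip_width: 0.0196
```

Run:
```python
from h import *
rel(-108.1)
```

```text
r 134.5  lat(left of bar) -1.8 mm  z 125.8 F along u 2.7, left 5.1, z -4.5 M [ 0.22 -0.98  0.25]
t 10.85 pos [0.5984 0.0789 0.1258] yaw -107.83 tilt [ 0.002  -0.0001] -0.0005 F [ 5.7  1.  -4.5] w 0.0196
 dp [ 0.0018 -0.0026 -0.0091] rot [ 0.0015 -0.0006  0.0002] q6 -1.26
```

drive_tool(
  gripper=[15,15,15,15,15,15,15,15,15,15],
  dp=[
    [0,0.0004,0.0236],
    [0,0.0004,0.0236],
    [0,0.0004,0.0236],
    [0,0.0004,0.0236],
    [0,0.0004,0.0236],
    [0,0.0004,0.0236],
    [0,0.0004,0.0236],
    [0,0.0004,0.0236],
    [0,0.0004,0.0236],
    [0,0,0],
  ],
  rot=[
    [-0.0111,0,0],
    [-0.0111,0,0],
    [-0.0111,0,0],
    [-0.0111,0,0],
    [-0.0111,0,0],
    [-0.0111,0,0],
    [-0.0111,0,0],
    [-0.0111,0,0],
    [-0.0111,0,0],
    [0,0,0],
  ],
)

```text
clock: 11.68
eef_pos: [0.5569, 0.0853, 0.126]
orientation: [2.223, 0.003, -2.217]
ft_force: [7.8, -0.4, -5.0]
grip_width: 0.0195
```

Run:
```python
from h import *
rel(-90.1)
```

```text
r 134.8  lat(left of bar) -1.6 mm  z 126.0 F along u -0.4, left 7.8, z -5.0 M [ 0.18 -1.36  0.3 ]
t 11.68 pos [0.5569 0.0853 0.126 ] yaw -89.85 tilt [ 0.0028 -0.0001] 0.0001 F [ 7.8 -0.4 -5. ] w 0.0195
 dp [ 0.0025 -0.0008 -0.0081] rot [ 0.0014 -0.0009 -0.    ] q6 -1.57
```

drive_tool(
  gripper=[15,15,15,15,15,15,15,15,15,15],
  dp=[
    [0,0.001,0.0236],
    [0,0.001,0.0236],
    [0,0.0008,0.0236],
    [0,0.0004,0.0236],
    [0,0.0004,0.0236],
    [0,0.0004,0.0236],
    [0,0.0004,0.0236],
    [0,0.0004,0.0236],
    [0,0.0004,0.0236],
    [0,0,0],
  ],
  rot=[
    [-0.0111,0,0],
    [-0.0111,0,0],
    [-0.0111,0,0],
    [-0.0111,0,0],
    [-0.0111,0,0],
    [-0.0111,0,0],
    [-0.0111,0,0],
    [-0.0111,0,0],
    [-0.0111,0,0],
    [0,0,0],
  ],
)

```text
clock: 12.52
eef_pos: [0.5169, 0.0791, 0.1263]
orientation: [2.057, 0.329, -2.044]
ft_force: [16.0, 7.4, -9.9]
grip_width: 0.0192
```

Run:
```python
from h import *
rel(-72.1)
```

```text
r 135.1  lat(left of bar) 0.1 mm  z 126.3 F along u 2.2, left 17.6, z -9.9 M [ 1.54 -3.07  0.52]
t 12.52 pos [0.5169 0.0791 0.1263] yaw -71.85 tilt [0.006  0.0019] 0.0001 F [16.   7.4 -9.9] w 0.0192
 dp [0.0041 0.0005 0.0005] rot [ 0.0014 -0.002  -0.    ] q6 -1.89
```

drive_tool(
  gripper=[15,15,15,15,15,15,15,15],
  dp=[
    [0.003,0.0004,0.0236],
    [0.002,0.0004,0.0236],
    [0,0.0004,0.0236],
    [0,0.0004,0.0236],
    [0,0.0004,0.0236],
    [0,0.0004,0.0236],
    [0,0.0004,0.0236],
    [0,0,0],
  ],
  rot=[
    [-0.0111,0,0],
    [-0.0111,0,0],
    [-0.0111,0,0],
    [-0.0111,0,0],
    [-0.0111,0,0],
    [-0.0111,0,0],
    [-0.0111,0,0],
    [0,0,0],
  ],
)

```text
clock: 13.18
eef_pos: [0.486, 0.0648, 0.1255]
orientation: [1.908, 0.548, -1.899]
ft_force: [7.6, 4.5, -1.4]
grip_width: 0.0194
```

Run:
```python
from h import *
rel(-58.1)
```

```text
r 135.2  lat(left of bar) -0.9 mm  z 125.5 F along u -0.2, left 8.8, z -1.4 M [ 1.   -1.79  0.48]
t 13.18 pos [0.486  0.0648 0.1255] yaw -57.86 tilt [0.0046 0.001 ] 0.0016 F [ 7.6  4.5 -1.4] w 0.0194
 dp [-0.      0.0011 -0.0047] rot [ 0.0013 -0.0014 -0.0005] q6 -2.17
```

drive_tool(
  gripper=[15,15,15,15,15],
  dp=[
    [0,0.0002,0.0118],
    [0,0.0002,0.0118],
    [0,0.0002,0.0118],
    [0,0.0002,0.0118],
    [0,0,0],
  ],
  rot=[
    [-0.0056,0,0],
    [-0.0056,0,0],
    [-0.0056,0,0],
    [-0.0056,0,0],
    [0,0,0],
  ],
)

```text
clock: 13.6
eef_pos: [0.4776, 0.0592, 0.1251]
orientation: [1.863, 0.605, -1.858]
ft_force: [5.2, 2.5, -1.0]
grip_width: 0.0192
```

Run:
```python
from h import *
rel(-54.1)
```

```text
r 135.4  lat(left of bar) -1.6 mm  z 125.1 F along u -1.0, left 5.7, z -1.0 M [ 0.45 -1.21  0.34]
t 13.6 pos [0.4776 0.0592 0.1251] yaw -53.92 tilt [0.0028 0.0003] 0.0014 F [ 5.2  2.5 -1. ] w 0.0192
 dp [-0.0018  0.0019 -0.008 ] rot [ 0.001  -0.0008 -0.0005] q6 -2.25
```

drive_tool(
  gripper=[15,15,15,15],
  dp=[
    [0,0.001,0.0118],
    [0,0.001,0.0118],
    [0,0.0002,0.0118],
    [0,0,0],
  ],
  rot=[
    [-0.0056,0,0],
    [-0.0056,0,0],
    [-0.0056,0,0],
    [0,0,0],
  ],
)

```text
clock: 13.93
eef_pos: [0.475, 0.0568, 0.1257]
orientation: [1.836, 0.653, -1.817]
ft_force: [21.5, 20.7, -7.6]
grip_width: 0.0192
```

Run:
```python
from h import *
rel(-51.1)
```

```text
r 135.0  lat(left of bar) 1.9 mm  z 125.7 F along u 2.6, left 29.8, z -7.6 M [ 4.4  -4.15  0.63]
t 13.93 pos [0.475  0.0568 0.1257] yaw -50.81 tilt [0.0082 0.0061] 0.0005 F [21.5 20.7 -7.6] w 0.0192
 dp [ 0.001  -0.0001  0.0097] rot [ 0.0016 -0.0032 -0.0001] q6 -2.31
```

drive_tool(
  gripper=[15,15,15,15],
  dp=[
    [0,0,-0.01],
    [0,0,0],
    [0,0,0],
    [0,0,0],
  ],
  rot=[
    [0.004,0,0],
    [0,0,0],
    [0,0,0],
    [0,0,0],
  ],
)

```text
clock: 14.27
eef_pos: [0.4756, 0.0574, 0.1255]
orientation: [1.842, 0.641, -1.829]
ft_force: [14.1, 14.6, -2.5]
grip_width: 0.0193
```

Run:
```python
from h import *
rel(-51.1)
t=r.grab_frame('top'); cv2.imwrite('pics/top4.png',t)
a=np.radians(56.9+69.9); u=np.array([np.cos(a),np.sin(a)]); P=np.array([.557,-.0487])
st=boxpts(P+u*.0625,a,.055,.014,.131,.131)
cv2.imwrite('pics/v4.png',np.hstack([panel('top',t,(250,180,60,65),6.5,[]),panel('top',t,(250,180,60,65),6.5,[(st,(0,0,255))])]))
```

```text
r 135.1  lat(left of bar) 2.7 mm  z 125.5 F along u 2.5, left 20.1, z -2.5 M [ 2.88 -2.86  0.93]
t 14.27 pos [0.4756 0.0574 0.1255] yaw -51.59 tilt [0.0059 0.0037] 0.0008 F [14.1 14.6 -2.5] w 0.0193
 dp [-0.0001  0.0008  0.0137] rot [-0.0027 -0.0022 -0.0003] q6 -2.29
```

View pics/v4.png

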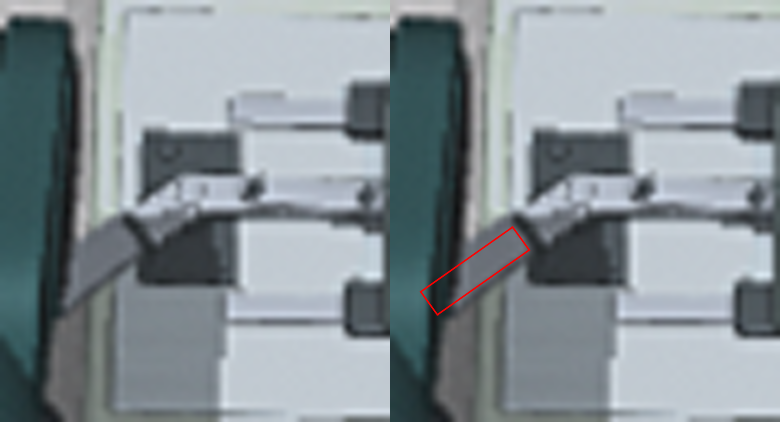

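drive_tool(
  gripper=[15,15,15,15],
  dp=[
    [0,0,-0.01],
    [0,0,-0.008],
    [0,0,0],
    [0,0,0],
  ],
  rot=[
    [0.004,0,0],
    [0.004,0,0],
    [0,0,0],
    [0,0,0],
  ],
)

```text
clock: 14.65
eef_pos: [0.477, 0.0587, 0.1251]
orientation: [1.855, 0.618, -1.848]
ft_force: [6.5, 6.4, 0.2]
grip_width: 0.0196
```

Run:
```python
from h import *
rel(-53.1)
```

```text
r 135.3  lat(left of bar) -0.1 mm  z 125.1 F along u 1.2, left 9.1, z 0.2 M [ 1.1  -1.41  0.48]
t 14.65 pos [0.477  0.0587 0.1251] yaw -53.09 tilt [0.003  0.0013] 0.0008 F [6.5 6.4 0.2] w 0.0196
 dp [-0.0018  0.0017 -0.0005] rot [ 0.     -0.001  -0.0003] q6 -2.26
```

drive_tool(
  gripper=[15,15,15,15,15,15],
  dp=[
    [0,0,-0.008],
    [0,0,0],
    [0,-0.01,0],
    [0,-0.01,0],
    [0,-0.01,0],
    [0,0,0],
  ],
  rot=[
    [0,0,0],
    [0,0,0],
    [0,0,0],
    [0,0,0],
    [0,0,0],
    [0,0,0],
  ],
)

```text
clock: 15.15
eef_pos: [0.4732, 0.0642, 0.1246]
orientation: [1.852, 0.617, -1.852]
ft_force: [2.9, 1.3, -3.2]
grip_width: 0.0193
```

Run:
```python
from h import *
rel(-53.1)
```

```text
r 142.0  lat(left of bar) 0.2 mm  z 124.6 F along u -0.7, left 3.2, z -3.2 M [ 0.42 -0.79  0.21]
t 15.15 pos [0.4732 0.0642 0.1246] yaw -53.15 tilt [0.0002 0.0002] 0.0 F [ 2.9  1.3 -3.2] w 0.0193
 dp [-0.0047  0.0351  0.0009] rot [-0.0003 -0.0001 -0.    ] q6 -2.25
```

drive_tool(
  gripper=[15,15,15,15,15,15,15,15],
  dp=[
    [-0.002,-0.015,-0.003],
    [0,-0.02,0],
    [0,-0.02,0],
    [0,-0.02,0],
    [0,-0.02,0],
    [0,-0.02,0],
    [0,-0.02,0],
    [0,0,0],
  ],
  rot=[
    [0,0,0],
    [0,0,0],
    [0,0,0],
    [0,0,0],
    [0,0,0],
    [0,0,0],
    [0,0,0],
    [0,0,0],
  ],
)

```text
clock: 15.82
eef_pos: [0.4569, 0.0864, 0.1248]
orientation: [1.852, 0.617, -1.852]
ft_force: [0.8, -1.1, -1.9]
grip_width: 0.0195
```

Run:
```python
from h import *
rel(-53.1)
```

```text
r 169.6  lat(left of bar) 0.5 mm  z 124.8 F along u -1.3, left 0.0, z -1.9 M [-0.05 -0.02  0.02]
t 15.82 pos [0.4569 0.0864 0.1248] yaw -53.14 tilt [-0.0006  0.0001] -0.0004 F [ 0.8 -1.1 -1.9] w 0.0195
 dp [-0.0034  0.1728  0.0023] rot [-0.0002  0.0001  0.0001] q6 -2.2
```

drive_tool(
  gripper=[15,15,15,15,15,15,15,15,15,15],
  dp=[
    [0,-0.02,0],
    [0,-0.025,0],
    [0,-0.025,0],
    [0,-0.025,0],
    [0,-0.03,0],
    [0,-0.04,0],
    [0,-0.05,0],
    [0,-0.05,0],
    [0,-0.05,0],
    [0,0,0],
  ],
  rot=[
    [0,0,0],
    [0,0,0],
    [0,0,0],
    [0,0,0],
    [0,0,0],
    [0,0,0],
    [0,0,0],
    [0,0,0],
    [0,0,0],
    [0,0,0],
  ],
)

```text
clock: 16.65
eef_pos: [0.4184, 0.1376, 0.1249]
orientation: [1.851, 0.618, -1.852]
ft_force: [-0.4, -0.4, -3.0]
grip_width: 0.0195
```

Run:
```python
from h import *
togo((.5317,.341,.06),-105.6)
```

```text
t 16.65 pos [0.4184 0.1376 0.1249] yaw -53.09 tilt [-0.0007  0.0003] -0.0006 F [-0.4 -0.4 -3. ] w 0.0195
 dp [ 0.3242 -0.4725 -1.0639] rot [2.917e-01 2.000e-04 1.000e-04] q6 -2.08
```

drive_tool(
  gripper=[15,15,15,15,15,15,15,15,15,15],
  dp=[
    [0,-0.025,-0.06],
    [0,-0.05,-0.11],
    [0,-0.05,-0.12],
    [0,-0.055,-0.12],
    [0,-0.055,-0.12],
    [0,-0.055,-0.12],
    [0,-0.055,-0.12],
    [0,-0.055,-0.12],
    [0,-0.05,-0.11],
    [0,-0.0225,-0.064],
  ],
  rot=[
    [0,0,0],
    [0,0,0],
    [0,0,0],
    [0,0,0],
    [0,0,0],
    [0,0,0],
    [0,0,0],
    [0,0,0],
    [0,0,0],
    [0,0,0],
  ],
)

```text
clock: 17.48
eef_pos: [0.5347, 0.3423, 0.1243]
orientation: [1.852, 0.618, -1.851]
ft_force: [-0.4, -0.1, -3.1]
grip_width: 0.0191
```

drive_tool(
  gripper=[15,15,15,15,15,15,15,15,15,15],
  dp=[
    [0,0,0],
    [0,0,0],
    [0,0,0],
    [0,0,0],
    [0,0,0],
    [0,0,0],
    [0,0,0],
    [0,0,0],
    [0,0,0],
    [0,0,0],
  ],
  rot=[
    [0.025,0,0],
    [0.035,0,0],
    [0.035,0,0],
    [0.035,0,0],
    [0.035,0,0],
    [0.035,0,0],
    [0.035,0,0],
    [0.035,0,0],
    [0.0217,0,0],
    [0,0,0],
  ],
)

```text
clock: 18.32
eef_pos: [0.5338, 0.3401, 0.1246]
orientation: [-2.073, 0.289, 2.073]
ft_force: [-0.1, -0.4, -1.9]
grip_width: 0.0194
```

Run:
```python
from h import *
togo((.5317,.341,.0085),-105.6)
```

```text
t 18.32 pos [0.5338 0.3401 0.1246] yaw -105.86 tilt [0.0001 0.    ] -0.0001 F [-0.1 -0.4 -1.9] w 0.0194
 dp [ 0.5804 -0.0013  0.0116] rot [-0.0015 -0.      0.    ] q6 -0.86
```

Lower to about 3 mm above the floor first, then creep down.

drive_tool(
  gripper=[15,15,15,15,15,15,15,15,15,15],
  dp=[
    [0.05,0,0.0116],
    [0.09,0,0],
    [0.09,0,0],
    [0.09,0,0],
    [0.08,0,0],
    [0.07,0,0],
    [0.05,0,0],
    [0.03,0,0],
    [0.015,0,0],
    [0,0,0],
  ],
  rot=[
    [0,0,0],
    [0,0,0],
    [0,0,0],
    [0,0,0],
    [0,0,0],
    [0,0,0],
    [0,0,0],
    [0,0,0],
    [0,0,0],
    [0,0,0],
  ],
)

```text
clock: 19.15
eef_pos: [0.5313, 0.3402, 0.0116]
orientation: [-2.075, 0.285, 2.076]
ft_force: [0.2, -1.0, -2.2]
grip_width: 0.0192
```

drive_tool(
  gripper=[15,15,15,15],
  dp=[
    [0.005,0,0],
    [0.005,0,0],
    [0.003,0,0],
    [0,0,0],
  ],
  rot=[
    [0,0,0],
    [0,0,0],
    [0,0,0],
    [0,0,0],
  ],
)

```text
clock: 19.48
eef_pos: [0.5314, 0.3402, 0.0096]
orientation: [-2.075, 0.285, 2.075]
ft_force: [-1.4, 0.0, -3.0]
grip_width: 0.0194
```

drive_tool(
  gripper=[15,15,15,15],
  dp=[
    [0.005,0,0],
    [0.005,0,0],
    [0.003,0,0],
    [0,0,0],
  ],
  rot=[
    [0,0,0],
    [0,0,0],
    [0,0,0],
    [0,0,0],
  ],
)

```text
clock: 19.82
eef_pos: [0.5315, 0.3402, 0.0087]
orientation: [-2.076, 0.285, 2.073]
ft_force: [-8.2, -5.2, 24.5]
grip_width: 0.0194
```

drive_tool(
  gripper=[15,22,26,30,36,45,60,60,60,60],
  dp=[
    [-0.006,0,0],
    [0,0,0],
    [0,0,0],
    [0,0,0],
    [0,0,0],
    [0,0,0],
    [0,0,0],
    [0,0,0],
    [0,0,0],
    [0,0,0],
  ],
  rot=[
    [0,0,0],
    [0,0,0],
    [0,0,0],
    [0,0,0],
    [0,0,0],
    [0,0,0],
    [0,0,0],
    [0,0,0],
    [0,0,0],
    [0,0,0],
  ],
  squeeze=20,
)

```text
clock: 20.65
eef_pos: [0.5313, 0.3401, 0.0079]
orientation: [-2.075, 0.286, 2.075]
ft_force: [-0.4, -0.3, 0.3]
grip_width: 0.0599
```

drive_tool(
  gripper=[60,60,60,60,60,60,60,60,60,60],
  dp=[
    [-0.02,0,0],
    [-0.04,0,0],
    [-0.07,0,0],
    [-0.1,0,0],
    [-0.1,0,0],
    [-0.1,-0.05,0],
    [-0.1,-0.1,0],
    [-0.1,-0.1,0],
    [-0.1,-0.1,0],
    [0,0,0],
  ],
  rot=[
    [0,0,0],
    [0,0,0],
    [0,0,0],
    [0,0,0],
    [0,0,0],
    [0,0,0],
    [0,0,0],
    [0,0,0],
    [0,0,0],
    [0,0,0],
  ],
)

```text
clock: 21.48
eef_pos: [0.5518, 0.4108, 0.1584]
orientation: [-2.079, 0.279, 2.069]
ft_force: [1.2, 0.6, 0.4]
grip_width: 0.0601
```

Run:
```python
from h import *
togo((.5317,.341,.0085),-105.6)
t=r.grab_frame('top'); s=r.grab_frame('scene')
bar=boxpts((.5317,.341),np.radians(-105.6),.2,.022,.003,.025)
a=np.radians(56.9+69.9); u=np.array([np.cos(a),np.sin(a)]); P=np.array([.557,-.0487])
st=boxpts(P+u*.0625,a,.055,.014,.131,.131)
m=[(bar,(0,0,255)),(st,(255,0,255))]
ps=[panel('top',t,(112,188,100,74),4,[]),panel('top',t,(246,172,100,74),4,m[1:]),panel('scene',s,(300,268,133,100),3,m),panel('scene',s,(200,155,133,100),3,[])]
C=np.zeros((600,800,3),np.uint8)
for im,(x,y) in zip(ps,((0,0),(400,0),(0,298),(400,298))): C[y:y+im.shape[0],x:x+im.shape[1]]=im
cv2.imwrite('pics/end.png',C)
```

```text
t 21.48 pos [0.5518 0.4108 0.1584] yaw -105.58 tilt [0.0053 0.0036] -0.0049 F [1.2 0.6 0.4] w 0.0601
 dp [0.7476 0.3671 0.0062] rot [ 0.0001 -0.0013  0.0016] q6 -0.78
```

View pics/end.png

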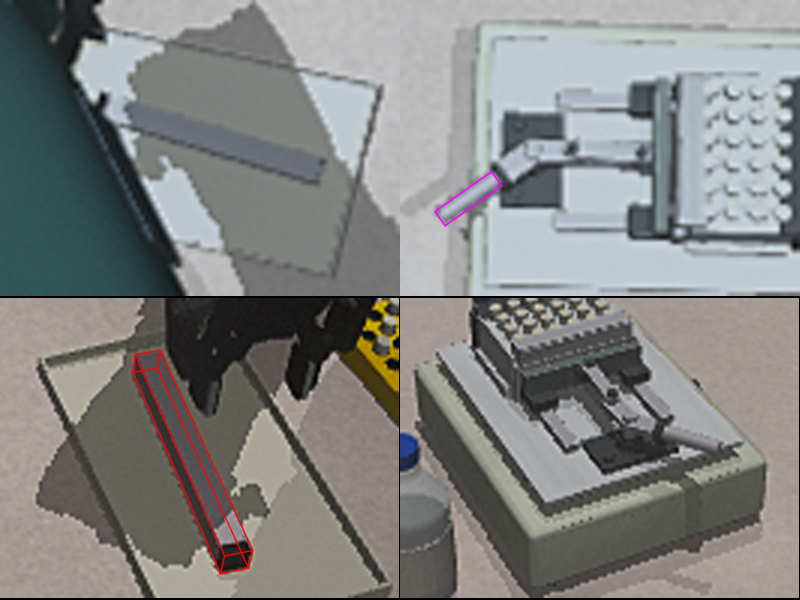

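Run:
```python
from rig import r
print(r.job_done())
```

```text
the job is handed in; nothing more can be done
None
```

The clamp is thrown to its stop and the bar is back in the tray. I handed the job in at about 21.5 s of the 67 s allowed; no verdict is reported.

- **Fitting the bar:** I gripped it at mid-length and slid it onto the stub with almost no side force. It stopped at 134 mm from the pivot with an 8 N push, and the top picture showed its mouth at the collar.
- **Swinging the lever:** The push felt at the tool was about 5 N at first, about 18 N near the peak, then eased to about 6 N before the lever stopped solid. At the stop it briefly reached about 30 N. That is under the 100 N failure limit but over the 20 N the task says strains the lever. I backed off at once to 20 N, then 9 N, before drawing the bar off.
- **Laying it down:** The bar met the tray floor with about 25 N at touchdown, and I relaxed that before opening the fingers.

**Last checks:** In the final pictures the stub lies on the outline I drew for the lever at its stop, and the toggle is in line. The bar lies flat in the tray at its starting position to within a few mm. The gripper is open and clear, with readings of about 1 N.

**Not confirmed:** The pictures cannot tell 1.205 rad from 1.22 rad. That the lever is locked therefore rests on the solid stop and on it staying put after the bar came off. I had no way to measure the jaw force on the tube block.

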